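# Rack the clean jar lid and set the dryer dial

### The arm

A 7-joint arm with a two-finger parallel gripper is mounted at the origin on the work surface. World frame = base frame: x ahead of the robot, y to its left, z up, the work surface at z = 0. Lengths are in m, angles in rad, forces in N, time in s.
With the tool pointing down it reaches from about 0.35 to 0.9 m from the base axis. Payload 8.1 kg.
Tool frame: the origin (TCP) lies midway between the tips of the shut fingers; the grasp point (between the pads) lies 19 mm behind it; x points along the fingers, z is the direction in which the jaws open and shut, and the axes are right-handed (so a half turn about x gives the same grasp; the last joint's range is limited). The gripper opens to 92 mm and grips with 3 to 60 N. Pads are 19 mm wide; open, the fingers measure 130 mm over their backs; the gripper's body (75 mm by 190 mm) begins 47 mm behind the grasp point.
Start: joints at [-0.103, 0.434, 0.025, 1.573, -0.012, 1.134, -0.075], TCP at [0.625, -0, 0.227] pointing down, gripper open.
Joint ranges: [-2.62, 2.62], [-0.44, 2.09], [-1.27, 1.32], [0.08, 2.57], [-1.32, 4.46], [0.12, 2], [-2.74, 2.74]. Speed limits (rad/s): [2.22, 2.22, 3.01, 3.01, 3.14, 3.14, 3.14].

### API

Orientations are given as a rotation vector (axis times angle).
In Python, from cell import arm gives the robot as it stands. The module is installed in compiled form; this text tells all that it offers.
- The arm moves only by the tool move_arm, never from a script. Its argument "steps" is text: rows parted by semicolons, each of 5 numbers parted by spaces: the shift along the tool's x, y, z in m, then the turn about the tool's x in rad, then the closure in counts, from 0 (fully open) to 255 (shut). A call has 1 to 10 rows; each row is the pose to reach, as a shift and turn from the pose commanded when the call began, along the tool's axes at that moment; what a row does not reach only later rows make up. A row lasts 1/12 s, in which the tool goes at most 41.7 mm and 7.16 degrees, less where a joint would pass 70% of its speed; a pose out of reach is approached as far as the arm can. A call with a gripper value outside its range is refused whole. The fingers move at their own pace and stop on an object; "squeeze" is the grip in N (left out, the last holds). Time passes only in rows, so rows that repeat a pose let the fingers close. It gives the time, the measured TCP pose, the force and the opening at its end, in the units of the state.
- arm.observe(): the state, without advancing time (a new reading comes with each control period).
- arm.get_image(name): name is "scene" or "side" or "wrist"; returns a dict with "img" (480x640x3 uint8, blue, green, red), "z_map" (480x640 float32, m along the optical axis (not along the pixel's ray), 0 where there is no reading), "vfov" (degrees; the focal length in pixels is half the picture's height over the tangent of half this angle, whatever the lens; pixels are square), "cx", "cy" (the principal point, pixels), "k1" (the pictures are not rectified: a ray, as slopes to the right and down, at radius r is drawn at 1 + k1 r^2 times it, then the intrinsics apply), "extrinsics" (4x4, takes a point from camera to world coordinates). Camera axes: x right, y up, looking along -z (the intrinsics and any distortion apply to the point x, -y, -z); pixel columns grow to the right and rows downward; lengths in m; the calibration is good to about 2 mm. A picture is of the moment at which its call begins.
- arm.sign_off(): hands the job in, once; it reports no verdict.
The state is a dict: "clock": time; "joints": joint angles; "dq": joint speeds; "joint_efforts": joint torques, N m; "position": TCP position; "ee_rot": TCP orientation; "force": force on the tool from outside, world axes, zero at the start; "ft_torque": the same for the moment, N m; "width": opening from 0.0 (shut) to 1.0 (fully open).
Only numpy, scipy, OpenCV 4.12 (cv2) and the standard library are available. Lean on these libraries where they do the work, as an engineer would, in place of code of your own. Each camera call takes 0.05 s, during which the arm holds its last target.

### The job

Take the blue jar lid out of the small white wash caddy and stand it upright in the free gap of the dryer's rack, lowering it rather than dropping it. Then turn the dryer's dial clockwise to the fourth click from off (off is the red mark) and let go. Leave the two steel lids standing where they are and don't push the pump bottle or the open blue jar about.

Things in the scene. Friction and masses are not known exactly. Their poses are not given: they have to be found in the camera images.
- blue_lid_center (a point): Centre of the blue round jar lid: disc 120 mm in diameter, 8 mm thick, about 0.16 kg, on edge in the wash caddy. Site y = the disc's axis (across its thickness), z up. A white knob, 22 mm wide, sticks out 14 mm from the middle of its +y face. Above the knob both faces are flat and free up to the rim, 60 mm above this point: grip there, across the 8 mm, from above.
- caddy: White wash caddy, fixed, base 120 x 100 x 18 mm, with two steel rails along its y and four tines that hold the blue lid as one gap of the dryer does. Origin under its middle.
- free_gap (a point): Where a lid's centre is once seated in the dryer rack's free gap (marked by a yellow strip 110 x 12 mm on the rack bed), 116 mm above the table. y runs across the gap (a seated lid's axis lies along y, either way round), x along it, z up. Tines 6 mm thick at x = +-28 mm, 15 mm clear between them across the gap, their tops 5 mm below this point.
- steel_lid_a_center (a point): Centre of a steel lid, same shape as the blue one with a black knob, standing in one gap of the dryer's rack. To be left there.
- steel_lid_b_center (a point): Centre of the other such steel lid in the dryer's rack. To be left there.
- dial (a joint): Dial angle in rad, growing clockwise from above. 0 = off (pointer at the long red mark on the dryer's front side). A click each 0.5236 rad (30 degrees), at black marks, up to 7; the fourth is 2.094. It starts resting on off or one of the next clicks, short of the fourth. Ridges between clicks resist with 0.06 N m; let go within 12 degrees of a click, it springs into it and stays.
- dial_grip (a point): On the dial's upright axis at grip height, 141 mm above the table. The dial is a black disc 68 mm wide with a grip bar across it: 62 mm long (point x), 14 mm wide (point y), its top 15 mm above and the disc's face 19 mm below this point. A white line on the bar points to the setting, to the point's -x. It is on top of the control box, 110 mm from the nearest gap.
- dryer: The dryer, fixed: origin on the table, z up, front to -x. Rack bed (200 x 200 mm, 50 mm high) at y -165 to +35 mm; three gaps at y = -115, -60, -5 mm; lids rest on two steel rails along y at x = +-28 mm (8 mm thick, centres 58 mm up) that stop them rolling; steel lids' tops reach 176 mm. Grey control box with the dial at y +40 to +170 mm, 110 mm high.
- blue_lid: The blue lid itself; its origin is the disc's centre.
- sanitiser: Pump bottle, 68 mm wide, 185 mm tall: bystander; origin under its middle.
- blue_jar: Open blue jar, 110 mm wide, 100 mm tall: bystander; origin under its middle.
Not all that is in view belongs to the job. Leave any green or pink look-alike of the blue_lid alone.

How it is judged:
By the outcome, as a careful person would: the job done as asked, in the order asked, and still so for the second after the job is handed in, with the robot touching nothing.
It also fails if it takes over 67 s, if anything falls off the work surface, if the arm or the gripper's body presses on something with over 40 N, if the wrist force passes 120 N, or if a joint passes its speed limit or range.

## Working session

There is one attempt and no reset: what is moved stays moved. The work goes in short steps, Python scripts to look and compute and a tool call to move; the robot and the scene stay as the last step left them, time stands still between calls to the robot, and variables do not carry over. Pictures are saved under pics/ and viewed, and the job is handed in when it is done.

Besides the shell and the picture viewer there is one more tool, called as name(argument=value, ...) on one line, values as JSON. move_arm: Moves the arm, as the interface text tells. Its arguments: {"type":"object","properties":{"steps":{"type":"string"},"squeeze":{"type":"number"}},"required":["steps"]}

```bash
mkdir -p pics
cat > h.py <<'E'
import numpy as np, cv2
from cell import arm
def grab(n,tag):
    d=arm.get_image(n); cv2.imwrite(f'pics/{tag}.png',d['img']); np.savez(f'pics/{tag}.npz',**d); return d
def load(tag): 
    d=dict(np.load(f'pics/{tag}.npz')); return d
def K(d):
    f=240/np.tan(np.radians(float(d['vfov']))/2)
    return np.array([[f,0,float(d['cx'])],[0,f,float(d['cy'])],[0,0,1]]),np.array([float(d['k1']),0,0,0,0])
def slopes(d,uv):
    k,_=K(d); q=(np.asarray(uv,float).reshape(-1,2)-k[:2,2])/k[0,0]
    k1=float(d['k1']); s=q.copy()
    for _ in range(30): s=q/(1+k1*(s**2).sum(1,keepdims=True))
    return s
def ray(d,uv):
    s=slopes(d,uv); E=d['extrinsics']
    v=np.c_[s[:,0],-s[:,1],-np.ones(len(s))]@E[:3,:3].T
    return E[:3,3],v
def onz(d,uv,z):
    o,v=ray(d,uv); return o+v*((z-o[2])/v[:,2:3])
def pts(d,uv):
    uv=np.asarray(uv).reshape(-1,2).astype(int); o,v=ray(d,uv); return o+v*d['z_map'][uv[:,1],uv[:,0]][:,None]
def proj(d,P):
    P=np.asarray(P,float).reshape(-1,3);E=d['extrinsics'];c=(P-E[:3,3])@E[:3,:3]
    s=np.c_[c[:,0]/-c[:,2],-c[:,1]/-c[:,2]];s=s*(1+float(d['k1'])*(s**2).sum(1,keepdims=True))
    k,_=K(d);return s*k[0,0]+k[:2,2]
def tri(ds,uvs):
    A=np.zeros((3,3));b=np.zeros(3)
    for d,u in zip(ds,uvs):
        o,v=ray(d,u);v=v[0]/np.linalg.norm(v[0]);M=np.eye(3)-np.outer(v,v);A+=M;b+=M@o
    return np.linalg.solve(A,b)
E
python3 - <<'E'
from h import *
for n in['scene','side','wrist']:
    d=grab(n,n+'0'); print(n,d['vfov'],d['cx'],d['cy'],d['k1']);print(np.round(d['extrinsics'],3))
print(arm.observe())
E
```

```text
scene 54.79391619272197 316.83467820393446 247.44055352646353 -0.11803683592066701
[[-0.789 -0.412  0.456  0.958]
 [ 0.614 -0.529  0.585  0.505]
 [ 0.     0.742  0.671  0.807]
 [ 0.     0.     0.     1.   ]]
side 53.15513219361112 316.9086967128933 242.321235680232 0.018142785988323123
[[ 0.818  0.408 -0.405  0.026]
 [-0.574  0.564 -0.593 -0.789]
 [-0.014  0.718  0.696  0.945]
 [ 0.     0.     0.     1.   ]]
wrist 61.23457762514576 325.2955002177117 238.79738052612007 -0.004706646195403797
[[ 1.    -0.001  0.002  0.625]
 [ 0.     0.964  0.266  0.071]
 [-0.002 -0.266  0.964  0.384]
 [ 0.     0.     0.     1.   ]]
{'clock': 0.15, 'joints': array([-0.1026155 ,  0.43507312,  0.02502311,  1.57386581, -0.01157364,
        1.13398157, -0.07507742]), 'dq': array([ 5.54631199e-05, -1.47335093e-03,  9.84007020e-04, -5.16160181e-03,
       -1.62873566e-03,  1.59238520e-03,  8.42542115e-04]), 'joint_efforts': array([ 9.13879558e-04, -6.68263149e+01,  9.85680185e-01, -3.14695251e+01,
       -6.03506877e-02,  3.94195947e-02,  8.07748006e-05]), 'position': array([ 6.24629643e-01, -7.35593186e-05,  2.26128111e-01]), 'ee_rot': array([-7.03187998e-05,  1.57197029e+00, -1.70251149e-04]), 'force': array([-0.41512284,  0.86491641,  0.34962562]), 'ft_torque': array([ 0.00489203,  0.01061397, -0.08479106]), 'width': 1.0027057501826302}
```

View pics/scene0.png

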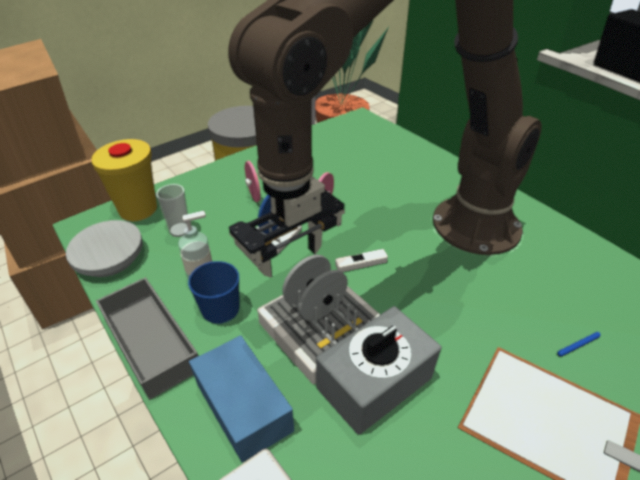

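View pics/side0.png

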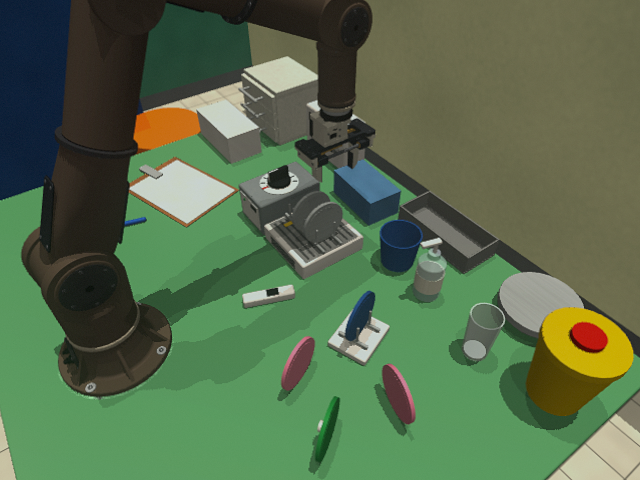

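View pics/wrist0.png

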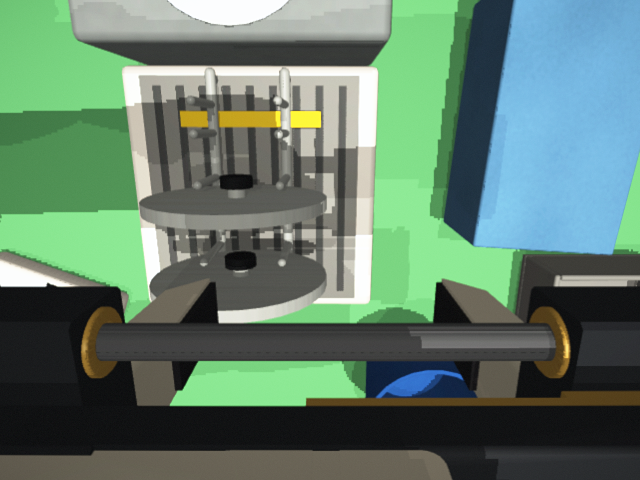

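Scene view: dial at (382,345), with the free gap's yellow strip at (340,333). Side view: blue lid at (361,315) in the caddy, jar (400,245), bottle (430,275). Wrist view: yellow strip at (250,119), with steel lids at rows 205 and 275. I'll measure roughly first.

Run:
```python
from h import *
w=load('wrist0');s=load('side0');c=load('scene0')
def comps(d,lo,hi,minA=30):
    hsv=cv2.cvtColor(d['img'],cv2.COLOR_BGR2HSV);m=cv2.inRange(hsv,lo,hi)
    n,l,st,ce=cv2.connectedComponentsWithStats(m)
    return [(st[i],ce[i],l==i) for i in range(1,n) if st[i][4]>minA]
for nm,d in(('w',w),('s',s),('c',c)):
    for st,ce,m in comps(d,(20,150,120),(32,255,255)): 
        v,u=np.nonzero(m); P=pts(d,np.c_[u,v]); print(nm,'yel',st,ce.round(1),np.median(P,0).round(4),P.min(0).round(3),P.max(0).round(3))
for st,ce,m in comps(s,(105,120,30),(125,255,255),150):
    v,u=np.nonzero(m); P=pts(s,np.c_[u,v]); print('blue',st,ce.round(1),np.percentile(P,2,0).round(3),np.median(P,0).round(3),np.percentile(P,98,0).round(3))
# rack corners in wrist
for uv in[(124,68),(377,68),(370,300),(150,292)]: print(uv,pts(w,[uv]).round(4),onz(w,[uv],.05).round(4))
# control box front edge top
v,u=np.nonzero(w['z_map']>0)
P=pts(w,np.c_[u,v]); sel=(abs(P[:,2]-.11)<.006)&(v<60); print('box',np.percentile(P[sel],[1,99],axis=0).round(4))
for nm,d,uv in(('s',s,(278,178)),('c',c,(382,345)),('s bottle',s,(430,265)),('s jar',s,(400,235))): print(nm,pts(d,[uv]).round(3))
```

```text
w yel [180 111  28  16 437] [193.5 118.5] [0.5211 0.0771 0.0531] [0.51  0.071 0.051] [0.625 0.083 0.384]
w yel [218 111  63  17 996] [249.2 118.6] [0.5648 0.077  0.0531] [0.54  0.071 0.051] [0.625 0.083 0.384]
w yel [291 111  30  17 508] [305.5 119. ] [0.6088 0.077  0.053 ] [0.597 0.071 0.05 ] [0.62  0.083 0.056]
w yel [561 331   9  28 108] [565.3 343.7] [0.6728 0.0296 0.3123] [0.671 0.027 0.31 ] [0.674 0.033 0.314]
w yel [ 82 338   6  23  65] [ 83.9 347.4] [0.5771 0.0293 0.3127] [0.576 0.026 0.311] [0.625 0.071 0.384]
s yel [ 542  307   92   71 3854] [587.1 343.5] [ 0.7074 -0.6567  0.1909] [ 0.026 -0.789 -0.725] [ 1.676 -0.546  0.945]
c yel [  91  139   60   32 1083] [120.3 156.1] [ 0.7324 -0.6249  0.1911] [ 0.645 -1.243 -0.1  ] [0.958 0.505 0.807]
c yel [335 326  14  11  48] [341.6 330.8] [0.561  0.0777 0.0522] [0.544 0.074 0.05 ] [0.578 0.082 0.057]
c yel [318 339  11   8  51] [323.  342.6] [0.6099 0.0779 0.0534] [0.598 0.07  0.05 ] [0.958 0.505 0.807]
blue [    0     0    71   200 11867] [30.6 89.6] [-0.124  1.465 -0.414] [0.126 1.478 0.014] [0.347 1.491 0.324]
blue [ 380  220   43   39 1033] [401.3 235.1] [ 0.659 -0.22   0.017] [ 0.74  -0.141  0.074] [ 0.762 -0.116  0.102]
blue [346 291  26  39 156] [357.3 307.5] [ 0.418 -0.324  0.106] [ 0.451 -0.311  0.135] [ 0.503 -0.291  0.145]
(124, 68) [[0.4693 0.1148 0.0492]] [[0.4697 0.1147 0.05  ]]
(377, 68) [[ 6.699e-01  1.212e-01 -3.000e-04]] [[0.664  0.1146 0.05  ]]
(370, 300) [[ 6.702e-01 -9.990e-02  3.000e-04]] [[ 0.6643 -0.0778  0.05  ]]
(150, 292) [[ 0.5132 -0.0301  0.1453]] [[ 0.4686 -0.0705  0.05  ]]
box [[0.4705 0.122  0.1047]
 [0.6629 0.145  0.1128]]
s [[0.56  0.184 0.131]]
c [[0.571 0.195 0.14 ]]
s bottle [[ 0.675 -0.305  0.122]]
s jar [[ 0.743 -0.137  0.053]]
```

Run:
```python
from h import *
s=load('side0');c=load('scene0')
cv2.imwrite('pics/z1.png',np.hstack([cv2.resize(s['img'][260:380,300:400],(400,480),interpolation=2),cv2.resize(c['img'][300:400,330:430],(400,400),interpolation=2)[0:400].repeat(1,0) if 0 else cv2.resize(c['img'][310:390,335:425],(400,480),interpolation=2)]))
```

```text
(no output)
```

View pics/z1.png

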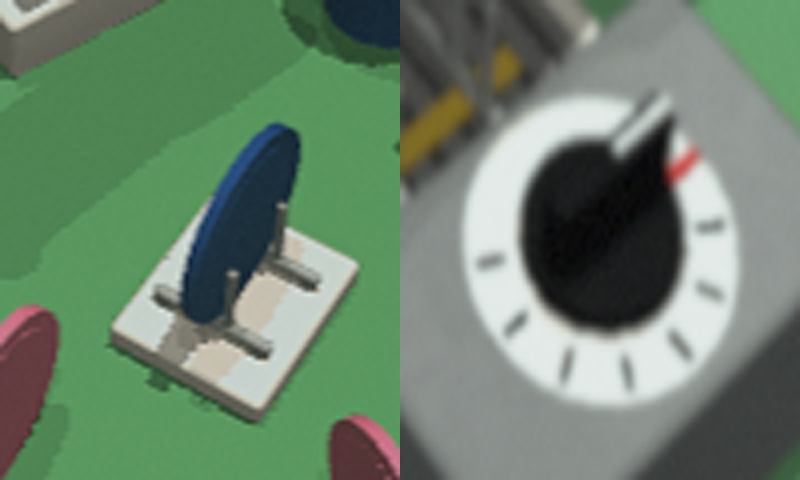

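Scene view: the dial's bar points along the red mark, so it looks to be at or near off. The dryer is about axis-aligned, its origin near (0.566, 0.082), and the blue lid is around (0.46,-0.31). Next I'll move the wrist camera over the caddy.

move_arm(steps="-0.05 -0.03 -0.02 0 0; -0.05 -0.06 -0.04 0 0; -0.05 -0.09 -0.06 0 0; -0.05 -0.12 -0.08 0 0; -0.05 -0.15 -0.1 0 0; -0.05 -0.18 -0.12 0 0; -0.05 -0.21 -0.14 0 0; -0.05 -0.24 -0.155 0 0; -0.05 -0.25 -0.155 0 0; -0.05 -0.25 -0.155 0 0")

```text
clock: 0.98
position: [0.4685, -0.2535, 0.2768]
ee_rot: [0.004, 1.571, -0.006]
force: [0.3, 0.5, -0.0]
width: 1.001
```

Run:
```python
from h import *
d=grab('wrist','wrist1');s=grab('scene','scene1');o=arm.observe();print(o['clock'],o['position'],o['ee_rot'],o['dq'])
```

```text
1.0833 [ 0.47027985 -0.24944925  0.27652718] [7.88334390e-04 1.57086215e+00 2.80614552e-04] [-0.0242255   0.00176723 -0.02332031 -0.00057731 -0.00349179  0.00220389
 -0.00222088]
```

View pics/wrist1.png

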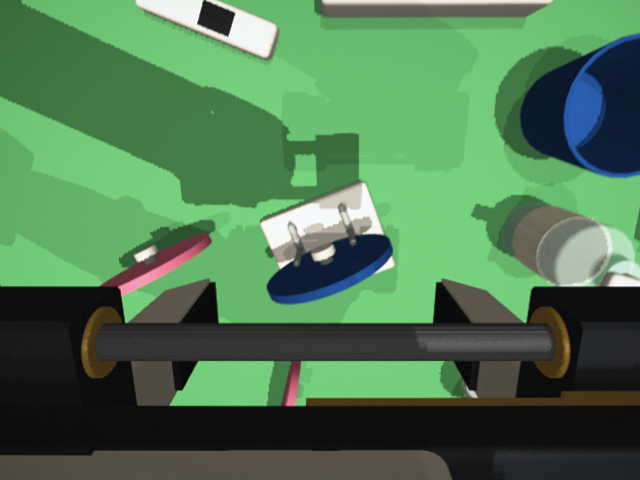

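View pics/scene1.png

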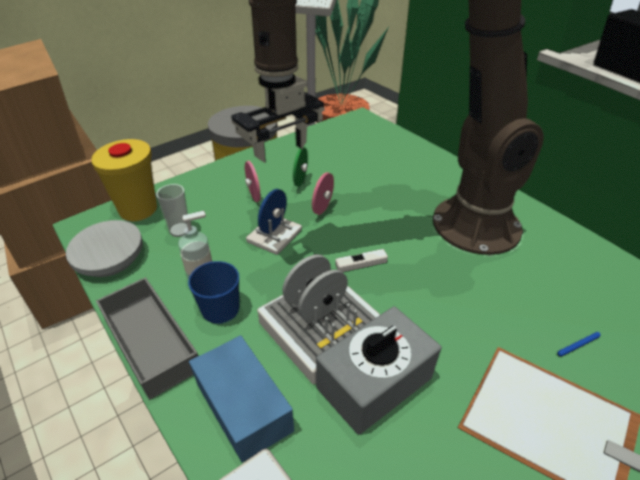

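Wrist view: the blue lid is centred near (330,270) in the caddy, yawed about 20°, with its knob at (323,253) facing +y. Pink look-alike at left (160,262), bottle at (560,245), jar at (600,105). Now for precise measurement.

Run:
```python
from h import *
w=load('wrist1');c=load('scene1');s=load('side0')
def blue(d,box):
    hsv=cv2.cvtColor(d['img'],cv2.COLOR_BGR2HSV);m=cv2.inRange(hsv,(104,110,25),(128,255,255))
    k=np.zeros_like(m);x0,y0,x1,y1=box;k[y0:y1,x0:x1]=1;m=m*k
    n,l,st,ce=cv2.connectedComponentsWithStats(m);i=1+np.argmax(st[1:,4]);return (l==i)
for nm,d,b in(('w',w,(240,210,420,320)),('c',c,(240,170,310,250)),('s',s,(330,280,390,350))):
    m=blue(d,b);v,u=np.nonzero(m);P=pts(d,np.c_[u,v]);z=d['z_map'][v,u]
    P=P[(z>0)&(P[:,2]>.02)&(P[:,2]<.2)]
    print(nm,len(P),'z',np.percentile(P[:,2],[1,50,99]).round(4),'x',np.percentile(P[:,0],[1,99]).round(4),'y',np.percentile(P[:,1],[1,99]).round(4))
    # extremes in xy along principal
    Q=P[:,:2];mu=Q.mean(0);U,S,V=np.linalg.svd(Q-mu,full_matrices=False);t=(Q-mu)@V[0];n=(Q-mu)@V[1]
    print('  dir',V[0].round(3),np.degrees(np.arctan2(V[0,1],V[0,0])).round(2),'t',t.min().round(4),t.max().round(4),'mid',(mu+V[0]*(t.min()+t.max())/2).round(4),'n',np.percentile(n,[1,10,50,90,99]).round(4))
    top=P[P[:,2]>P[:,2].max()-.01]; print('  top mean',top.mean(0).round(4), len(top))
# knob
def knob(d,box):
    x0,y0,x1,y1=box;h=cv2.cvtColor(d['img'],cv2.COLOR_BGR2HSV);m=((h[...,1]<70)&(h[...,2]>110)).astype(np.uint8)
    k=np.zeros_like(m);k[y0:y1,x0:x1]=1;m*=k;v,u=np.nonzero(m);print(box,len(u),u.mean(),v.mean());P=pts(d,np.c_[u,v]);print(np.median(P,0).round(4));return (u.mean(),v.mean())
a=knob(w,(312,243,336,266));b=knob(c,(268,205,283,220));print('tri knob',tri([w,c],[a,b]).round(4))
cv2.imwrite('pics/z2.png',np.hstack([cv2.resize(w['img'][170:310,240:420],(450,400),interpolation=2),cv2.resize(c['img'][170:260,240:320],(350,400),interpolation=2)]))
```

```text
w 4550 z [0.0368 0.1098 0.1437] x [0.4192 0.5223] y [-0.3214 -0.2816]
  dir [-0.935 -0.355] -159.19 t -0.0561 0.0612 mid [ 0.4699 -0.302 ] n [-0.0014 -0.0011 -0.0006  0.0029  0.0057]
  top mean [ 0.4714 -0.3034  0.1403] 816
c 637 z [0.0332 0.0996 0.1432] x [0.4251 0.5248] y [-0.3194 -0.2808]
  dir [0.934 0.358] 20.99 t -0.0602 0.0516 mid [ 0.4751 -0.3005] n [-0.0024 -0.0015  0.      0.0015  0.003 ]
  top mean [ 0.4775 -0.2996  0.1397] 43
s 197 z [0.1003 0.1328 0.1449] x [0.4157 0.5048] y [-0.3253 -0.2872]
  dir [-0.936 -0.352] -159.37 t -0.0585 0.0411 mid [ 0.4619 -0.307 ] n [-0.0045 -0.0033  0.0007  0.0025  0.0032]
  top mean [ 0.4663 -0.3046  0.1403] 80
(312, 243, 336, 266) 290 322.15862068965515 251.70344827586206
[ 0.4654 -0.2918  0.0911]
(268, 205, 283, 220) 25 275.8 211.32
[ 0.4696 -0.2897  0.0914]
tri knob [ 0.4669 -0.2915  0.0884]
```

View pics/z2.png

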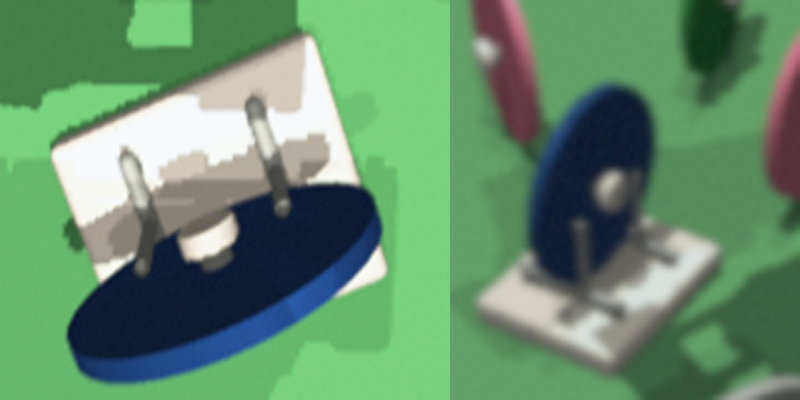

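Lid: centre about (0.471,-0.302), height about 0.084 (top 0.144), its axis yawed 20.8°. Knob triangulation and depth agree. I'll turn the jaws across it and hover.

move_arm(steps="0 -0.02 0 -0.12 0; 0 -0.04 0 -0.24 0; 0 -0.053 0 -0.36 0; 0 -0.053 0 -0.48 0; 0 -0.053 0 -0.6 0; 0 -0.053 0 -0.72 0; 0 -0.053 0 -0.84 0; 0 -0.053 0 -0.96 0; 0 -0.053 0 -1.08 100; 0 -0.053 0 -1.2 100")

```text
clock: 1.92
position: [0.4713, -0.3008, 0.2764]
ee_rot: [-0.938, 1.358, 0.939]
force: [-0.6, 0.7, -0.7]
width: 0.901
```

move_arm(steps="0 0 0 -0.12 100; 0 0 0 -0.24 100; 0 0 0 -0.36 100; 0 0 0 -0.48 100; 0 0 0 -0.6 100; 0 0 0 -0.72 100; 0 0 0 -0.734 100; 0 0 0 -0.734 100; 0 0 0 -0.734 100")

```text
clock: 2.67
position: [0.4705, -0.302, 0.2766]
ee_rot: [-1.469, 1.016, 1.47]
force: [-0.7, -0.1, -0.4]
width: 0.613
```

Run:
```python
from h import *
d=grab('wrist','wrist2');o=arm.observe();print(o['clock'],o['position'],o['width'],o['joints'].round(3))
from scipy.spatial.transform import Rotation as R
r=R.from_rotvec(o['ee_rot']).as_matrix();print(r.round(4)); print(np.degrees(np.arctan2(r[1,2],r[0,2])))
```

```text
2.7167 [ 0.47040385 -0.30227929  0.27663885] 0.6071497255755289 [ 0.603  0.3   -0.167  1.651  0.053  1.195  2.356]
[[-0.000e+00 -9.356e-01 -3.532e-01]
 [ 3.000e-04 -3.532e-01  9.356e-01]
 [-1.000e+00 -1.000e-04  3.000e-04]]
110.68183072587838
```

View pics/wrist2.png

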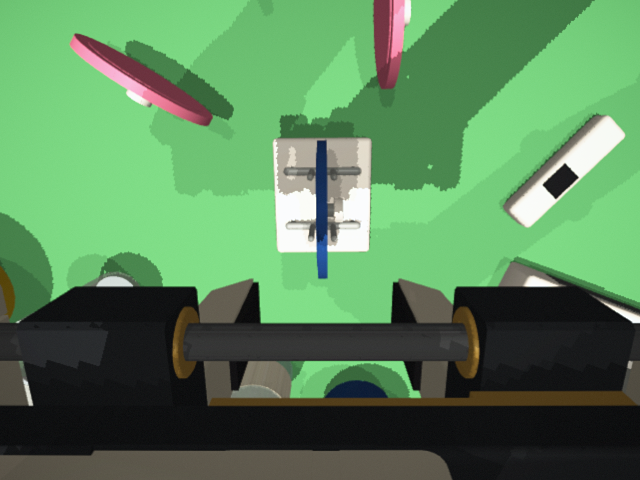

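Wrist view: the lid is edge-on, a vertical blue bar at column 321, rows 140–278, with the fingers centred on column 325.

```bash
cat > lidm.py <<'E'
from h import *
from scipy.spatial.transform import Rotation as R
def meas(tag,o,zt):
    w=load(tag);hsv=cv2.cvtColor(w['img'],cv2.COLOR_BGR2HSV);m=cv2.inRange(hsv,(104,110,25),(128,255,255));m[:,:280]=0;m[:,370:]=0;m[285:]=0
    n,l,st,ce=cv2.connectedComponentsWithStats(m);i=1+np.argmax(st[1:,4]);v,u=np.nonzero(l==i);print(st[i])
    P=pts(w,np.c_[u,v]);r=R.from_rotvec(o['ee_rot']).as_matrix();T=(P-o['position'])@r
    k=(P[:,2]>zt)&(P[:,2]<.3);print('top z',P[k,2].max().round(4),'tool-z',np.percentile(T[k,2],[2,50,98]).round(4),'tool-y',np.percentile(T[P[:,2]<.3][:,1],[0.5,99.5]).round(4))
    a=np.polyfit(T[k,1],T[k,2],1);print('tilt deg',np.degrees(np.arctan(a[0])).round(2))
    for vv in(150,180,210,240,270):
        q=u[v==vv]
        if len(q):print(vv,q.min(),q.max())
    return w
E
python3 - <<'E'
from lidm import *
o=arm.observe();w=meas('wrist2',o,.12)
m=[(321.5,200)]
P=onz(w,m,.143);r=R.from_rotvec(o['ee_rot']).as_matrix();print(((P-o['position'])@r).round(4))
E
```

```text
[ 316  141   12  137 1373]
top z 0.1452 tool-z [-0.0072 -0.0033  0.0004] tool-y [-0.0509  0.0601]
tilt deg -0.29
150 317 325
180 316 326
210 317 326
240 317 326
270 318 326
[[ 0.1336  0.0201 -0.003 ]]
```

move_arm(steps="0.03 0 -0.003 0 100; 0.06 0 -0.003 0 100; 0.08 0 -0.003 0 100; 0.09 0 -0.003 0 100; 0.09 0 -0.003 0 100; 0.09 0 -0.003 0 100")

```text
clock: 3.22
position: [0.4714, -0.3057, 0.1872]
ee_rot: [-1.471, 1.015, 1.471]
force: [0.3, -0.2, 0.3]
width: 0.612
```

Run:
```python
from lidm import *
grab('wrist','wrist3');o=arm.observe();print(o['position']);meas('wrist3',o,.12)
```

```text
[ 0.47188383 -0.30604555  0.18795815]
[ 319  147   16  138 2030]
top z 0.1453 tool-z [-0.0034  0.0004  0.0045] tool-y [-0.0092  0.0602]
tilt deg -0.08
150 321 331
180 319 333
210 319 333
240 319 334
270 320 334
```

View pics/wrist3.png

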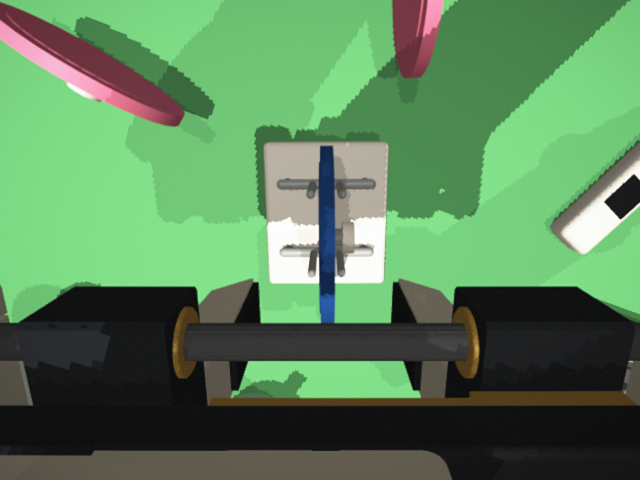

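The lid is centred between the fingers (offset 0.4 mm, top at 0.145). I'll descend and grip.

move_arm(steps="0.02 0 0 0 100; 0.04 0 0 0 100; 0.06 0 0 0 100; 0.07 0 0 0 100; 0.077 0 0 0 100; 0.077 0 0 0 100; 0.077 0 0 0 200; 0.077 0 0 0 255; 0.077 0 0 0 255; 0.077 0 0 0 255", squeeze=30)

```text
clock: 4.1
position: [0.4715, -0.3061, 0.1106]
ee_rot: [-1.473, 1.015, 1.47]
force: [-0.7, 0.0, 0.5]
width: 0.366
```

move_arm(steps="0 0 0 0 255; 0 0 0 0 255; 0 0 0 0 255; 0 0 0 0 255; 0 0 0 0 255; 0 0 0 0 255")

```text
clock: 4.6
position: [0.471, -0.3058, 0.1098]
ee_rot: [-1.471, 1.015, 1.471]
force: [0.4, 0.1, 1.1]
width: 0.084
```

move_arm(steps="-0.01 0 0 0 255; -0.025 0 0 0 255; -0.045 0 0 0 255; -0.065 0 0 0 255; -0.09 0 0 0 255; -0.115 0 0 0 255; -0.14 0 0 0 255; -0.165 0 0 0 255; -0.19 0 0 0 255; -0.2 0 0 0 255")

```text
clock: 5.43
position: [0.472, -0.3062, 0.3138]
ee_rot: [-1.476, 1.014, 1.467]
force: [1.5, -0.8, -2.1]
width: 0.086
```

Run:
```python
from h import *
d=grab('side','side4');w=grab('wrist','wrist4');o=arm.observe();print(o['clock'],o['position'],o['width'],o['force'],o['joints'].round(3))
cv2.imwrite('pics/z4.png',np.hstack([cv2.resize(d['img'],(400,300)),cv2.resize(w['img'],(400,300))]))
```

```text
5.5333 [ 0.47183576 -0.30617533  0.31172757] 0.0880627252571 [ 0.46267209 -0.14990964 -2.54369063] [ 0.606  0.282 -0.165  1.589  0.048  1.271  2.367]
```

View pics/z4.png

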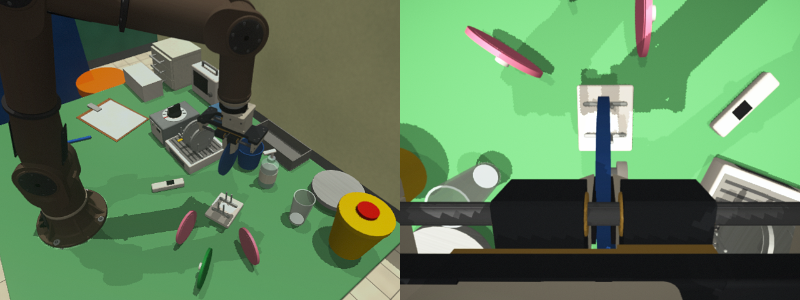

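The lid is held (opening 8 mm) and the caddy is empty. Next I'll carry it above the free gap, turning the jaws to ±y.

move_arm(steps="0 -0.014 0.02 0.02 255; 0 -0.034 0.05 0.05 255; 0 -0.054 0.08 0.09 255; 0 -0.074 0.11 0.13 255; 0 -0.094 0.14 0.17 255; 0 -0.115 0.17 0.21 255; 0 -0.136 0.2 0.25 255; 0 -0.157 0.23 0.29 255; 0 -0.177 0.26 0.33 255; 0 -0.19 0.28 0.361 255")

```text
clock: 6.37
position: [0.5485, 0.0276, 0.3077]
ee_rot: [-1.209, 1.208, 1.214]
force: [0.5, 0.0, -1.5]
width: 0.085
```

Run:
```python
from h import *
o=arm.observe();print(o['position'],o['joints'].round(3))
```

```text
[0.54854478 0.0276048  0.30774567] [ 0.082  0.277 -0.296  1.613  0.082  1.267  1.346]
```

move_arm(steps="0 -0.006 0.02 0 255; 0 -0.01 0.04 0 255; 0 -0.014 0.054 0 255; 0 -0.014 0.054 0 255; 0 -0.014 0.054 0 255; 0 -0.014 0.054 0 255")

```text
clock: 6.87
position: [0.5625, 0.0764, 0.3084]
ee_rot: [-1.21, 1.211, 1.211]
force: [0.0, -1.1, -1.7]
width: 0.084
```

Run:
```python
from h import *
w=grab('wrist','wrist5');c=grab('scene','scene5');s=grab('side','side5');o=arm.observe();print(o['clock'],o['position'],o['ee_rot'],o['force'])
cv2.imwrite('pics/z5.png',np.hstack([c['img'][200:480,220:470],s['img'][100:380,180:430]]).repeat(1,0))
```

```text
7.0167 [0.56288887 0.07611882 0.30936512] [-1.20969747  1.20986581  1.20958734] [-0.02458393  0.07984396 -1.44659108]
```

View pics/wrist5.png

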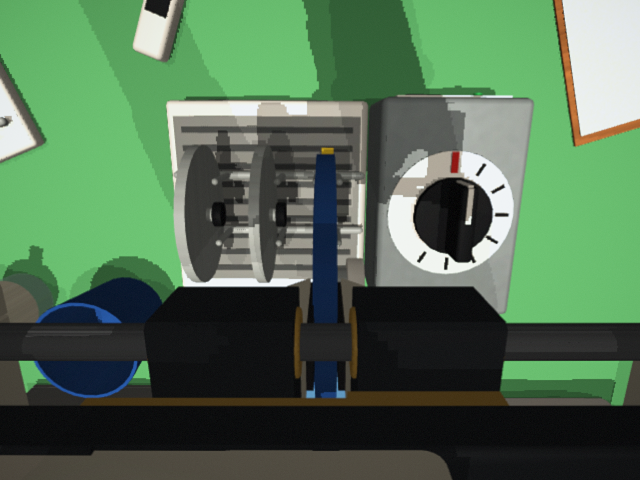

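View pics/z5.png

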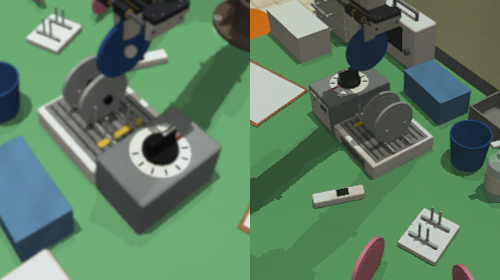

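Wrist view: the lid hangs edge-on at column ~325. The strip's end shows at (327,151), and the dial is around (453,217) with the red mark at (455,160). I'll check the gap's y, the rails' x and the lid in the grip.

Run:
```python
from lidm import *
w=load('wrist5');w0=load('wrist0');c=load('scene5');o=arm.observe()
def yel(d,box,z=.0505):
    h=cv2.cvtColor(d['img'],cv2.COLOR_BGR2HSV);m=cv2.inRange(h,(18,110,90),(34,255,255));x0,y0,x1,y1=box;k=np.zeros_like(m);k[y0:y1,x0:x1]=1;v,u=np.nonzero(m*k)
    P=onz(d,np.c_[u,v],z);D=pts(d,np.c_[u,v]);print(len(u),'plane',P.min(0).round(4),P.max(0).round(4),P.mean(0).round(4),'depth med',np.median(D,0).round(4));return P
yel(w,(315,140,340,158));P=yel(w0,(170,105,330,130));print(np.polyfit(P[:,0],P[:,1],1));yel(c,(310,315,370,355))
# same colour blob triangulated between wrist0 and scene: outer ends handled via planes
for tag,x in(('wrist0',None),):
    for uv in[(210,72),(284,72),(210,100),(284,100)]: print(uv,onz(w0,[uv],.058).round(4),pts(w0,[uv]).round(4))
meas('wrist5',o,.2)
h=w['img'];
cv2.imwrite('pics/z6.png',np.hstack([cv2.resize(w0['img'][60:200,170:330],(456,400),interpolation=2),cv2.resize(w['img'][140:290,380:520],(344,400),interpolation=2)]))
```

```text
82 plane [0.51   0.0714 0.0505] [0.5159 0.0835 0.0505] [0.5133 0.0773 0.0505] depth med [0.5128 0.0774 0.053 ]
2017 plane [0.5092 0.0709 0.0505] [0.6202 0.0839 0.0505] [0.5655 0.0772 0.0505] depth med [0.5662 0.077  0.053 ]
[-0.00343683  0.07915624]
224 plane [0.5095 0.069  0.0505] [0.6209 0.0848 0.0505] [0.5704 0.0769 0.0505] depth med [0.5679 0.0782 0.0525]
(210, 72) [[0.5378 0.1108 0.058 ]] [[0.5389 0.1103 0.062 ]]
(284, 72) [[0.5934 0.1108 0.058 ]] [[0.5936 0.1105 0.0601]]
(210, 100) [[0.5363 0.0908 0.058 ]] [[0.5394 0.0902 0.0694]]
(284, 100) [[0.5929 0.0908 0.058 ]] [[0.5965 0.0886 0.0943]]
[ 312  155   26  130 2931]
top z 0.3 tool-z [-0.0042 -0.0005  0.0033] tool-y [0.0572 0.0601]
tilt deg 8.46
180 315 335
210 314 336
240 313 336
270 313 336
```

View pics/z6.png

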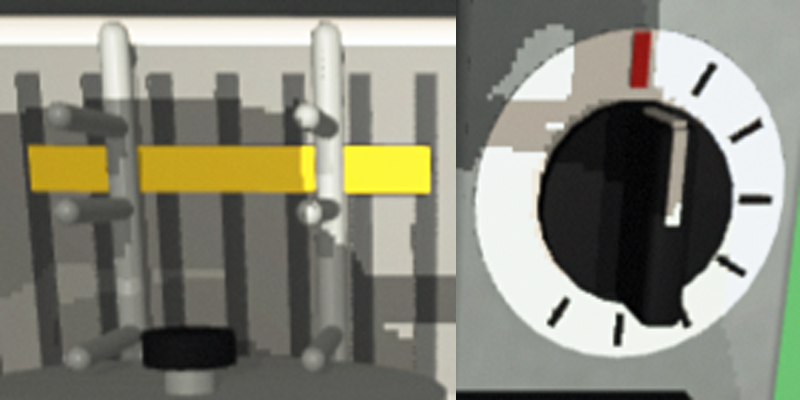

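Free gap is at (0.5655, 0.0773), and strip, rails and both views agree to about 1 mm. First I'll lower partway, shifting +2.5 mm in x and +1.5 mm in y.

move_arm(steps="0.02 -0.0025 0.0015 0 255; 0.045 -0.0025 0.0015 0 255; 0.07 -0.0025 0.0015 0 255; 0.085 -0.0025 0.0015 0 255; 0.095 -0.0025 0.0015 0 255; 0.095 -0.0025 0.0015 0 255; 0.095 -0.0025 0.0015 0 255; 0.095 -0.0025 0.0015 0 255")

```text
clock: 7.68
position: [0.5664, 0.0789, 0.216]
ee_rot: [-1.211, 1.207, 1.209]
force: [0.0, 0.0, -1.2]
width: 0.088
```

Run:
```python
from lidm import *
w0=load('wrist0');print('tine tops',onz(w0,[(190.4,101),(193.5,133.7),(277,101),(278.8,134.4)],.109).round(4))
w=grab('wrist','wrist6');c=grab('scene','scene6');s=grab('side','side6');o=arm.observe();print(o['clock'],o['position'],o['force']);meas('wrist6',o,.17)
cv2.imwrite('pics/z7.png',np.hstack([cv2.resize(c['img'][230:380,250:400],(400,400),interpolation=2),cv2.resize(s['img'][140:290,230:380],(400,400),interpolation=2)]))
```

```text
tine tops [[0.5375 0.0871 0.109 ]
 [0.5378 0.0667 0.109 ]
 [0.5934 0.0871 0.109 ]
 [0.5939 0.0663 0.109 ]]
7.8333 [0.56625443 0.07906974 0.21590332] [-0.24645281  0.43027499 -2.33977186]
[ 312  155   26  130 2944]
top z 0.2478 tool-z [-0.0052 -0.0008  0.003 ] tool-y [0.0196 0.0595]
tilt deg 0.64
180 315 335
210 314 336
240 313 337
270 313 336
```

View pics/wrist6.png

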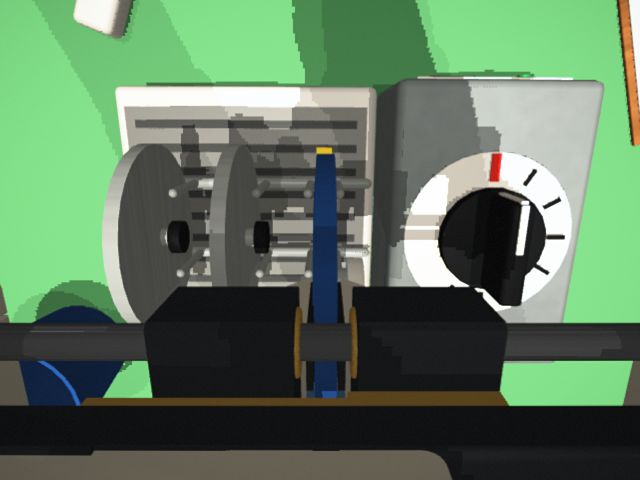

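View pics/z7.png

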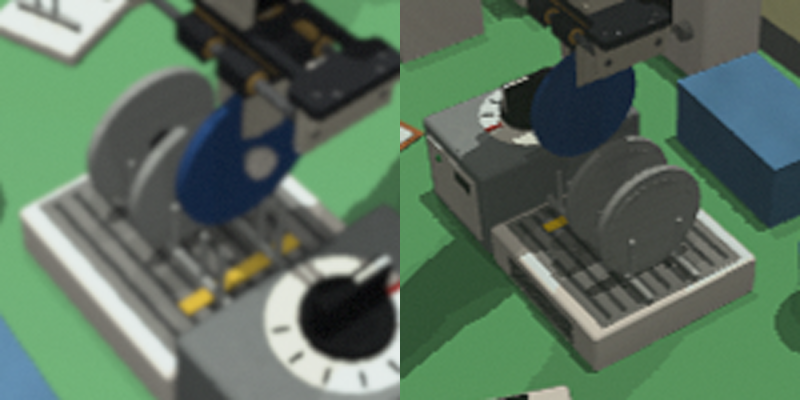

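Tine tops confirm the gap (x 0.5657, y 0.0769). I'll lower between them, slowing toward the end.

move_arm(steps="0.01 0.0005 -0.001 0 255; 0.025 0.0005 -0.001 0 255; 0.04 0.0005 -0.001 0 255; 0.05 0.0005 -0.001 0 255; 0.06 0.0005 -0.001 0 255; 0.065 0.0005 -0.001 0 255; 0.068 0.0005 -0.001 0 255; 0.068 0.0005 -0.001 0 255; 0.068 0.0005 -0.001 0 255")

```text
clock: 8.58
position: [0.5654, 0.078, 0.1471]
ee_rot: [-1.211, 1.208, 1.21]
force: [0.7, -0.6, -1.4]
width: 0.088
```

move_arm(steps="0.001 0 0 0 255; 0.002 0 0 0 255; 0.003 0 0 0 255; 0.004 0 0 0 255; 0.004 0 0 0 255; 0.004 0 0 0 255")

```text
clock: 9.08
position: [0.5651, 0.0779, 0.1427]
ee_rot: [-1.211, 1.208, 1.211]
force: [0.6, -0.0, -0.6]
width: 0.084
```

Run:
```python
from lidm import *
w=grab('wrist','wrist7');c=grab('scene','scene7');s=grab('side','side7');o=arm.observe();print(o['clock'],o['position'],o['force'],o['ft_torque'])
cv2.imwrite('pics/z8.png',np.hstack([cv2.resize(c['img'][230:380,250:400],(400,400),interpolation=2),cv2.resize(s['img'][140:290,230:380],(400,400),interpolation=2)]))
```

```text
9.2333 [0.56514128 0.07794528 0.14279533] [-0.61894108  0.5289113  -1.23919894] [ 0.10634173 -0.04640304  0.06524518]
```

View pics/z8.png

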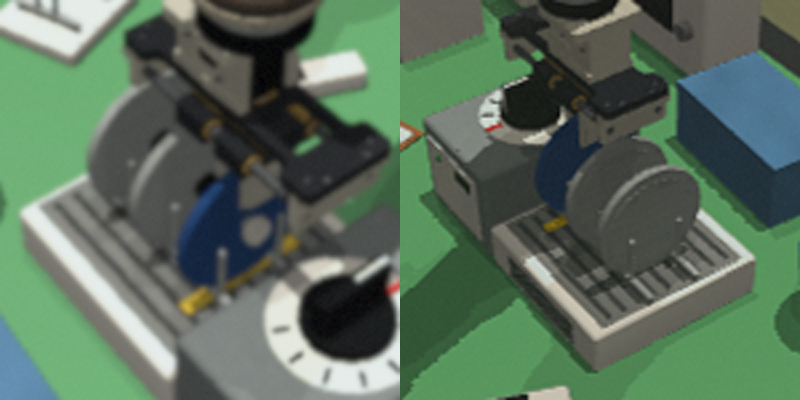

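In between the tines, almost seated. I'll creep down to contact.

move_arm(steps="0.0005 0 0 0 255; 0.001 0 0 0 255; 0.0015 0 0 0 255; 0.0015 0 0 0 255; 0.0015 0 0 0 255")

```text
clock: 9.65
position: [0.5654, 0.078, 0.1417]
ee_rot: [-1.211, 1.208, 1.21]
force: [-1.2, -0.3, 5.5]
width: 0.083
```

move_arm(steps="0.0005 0 0 0 255; 0.001 0 0 0 255; 0.0015 0 0 0 255; 0.0015 0 0 0 255; 0.0015 0 0 0 255")

```text
clock: 10.07
position: [0.5658, 0.0781, 0.1414]
ee_rot: [-1.212, 1.207, 1.209]
force: [-4.3, -0.5, 16.1]
width: 0.084
```

Contact force rose at z 0.1415, the expected seated height. I'll ease off the push, then open a little.

move_arm(steps="-0.0015 0 0 0 255; -0.0015 0 0 0 255; -0.0015 0 0 0 240; -0.0015 0 0 0 225; -0.0015 0 0 0 205; -0.0015 0 0 0 190; -0.0015 0 0 0 180; -0.0015 0 0 0 180; -0.0015 0 0 0 180; -0.0015 0 0 0 180")

```text
clock: 10.9
position: [0.565, 0.0779, 0.1411]
ee_rot: [-1.211, 1.208, 1.211]
force: [-0.5, 0.4, -0.1]
width: 0.294
```

move_arm(steps="-0.01 0 0 0 180; -0.025 0 0 0 180; -0.04 0 0 0 180; -0.06 0 0 0 180; -0.085 0 0 0 180; -0.11 0 0 0 180; -0.13 0 0 0 180; -0.13 0 0 0 180; -0.13 0 0 0 180")

```text
clock: 11.65
position: [0.5658, 0.0782, 0.2731]
ee_rot: [-1.212, 1.205, 1.209]
force: [0.8, -0.8, 0.4]
width: 0.294
```

Run:
```python
from lidm import *
w=grab('wrist','wrist8');c=grab('scene','scene8');s=grab('side','side8');o=arm.observe();print(o['clock'],o['position'],o['force'],o['width'],o['joints'].round(3))
cv2.imwrite('pics/z9.png',np.hstack([cv2.resize(c['img'][230:380,250:400],(400,400),interpolation=2),cv2.resize(s['img'][140:290,230:380],(400,400),interpolation=2)]))
```

```text
11.8 [0.56450228 0.07777665 0.27046948] [-0.66941584 -0.04634937 -0.5227273 ] 0.2934667390122153 [ 0.002  0.336 -0.313  1.625  0.109  1.199  1.238]
```

View pics/z9.png

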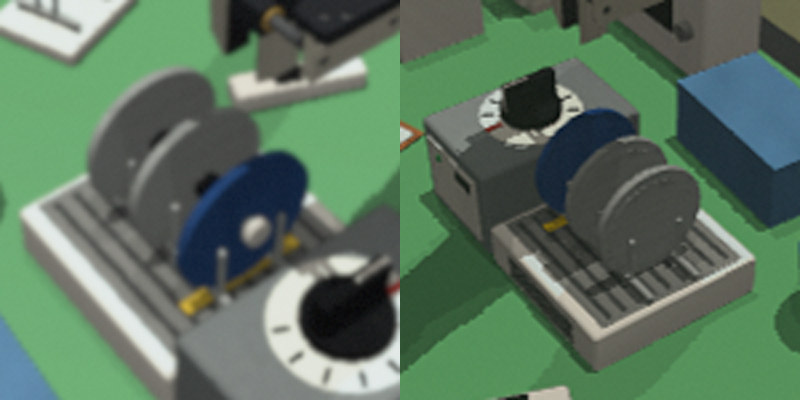

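View pics/wrist8.png

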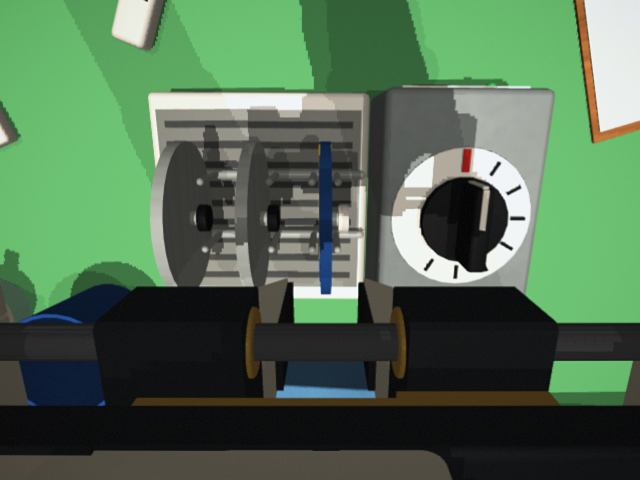

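The lid stands in the gap with both steel lids undisturbed. Now I'll hover over the dial, which is around (465,217) in the wrist view.

move_arm(steps="0 0 0.03 0 180; 0 0 0.06 0 180; 0 0 0.09 0 160; 0 0 0.108 0 140; 0 0 0.108 0 140; 0 0 0.108 0 140; 0 0 0.108 0 140")

```text
clock: 12.38
position: [0.5647, 0.1849, 0.2704]
ee_rot: [-1.211, 1.21, 1.211]
force: [1.1, 0.4, 1.1]
width: 0.451
```

Run:
```python
from lidm import *
w=grab('wrist','wrist9');o=arm.observe();print(o['clock'],o['position'],o['ee_rot'],o['width'],o['joints'].round(3))
v,u=np.mgrid[100:285,200:460];uv=np.c_[u.ravel(),v.ravel()];P=pts(w,uv)
bar=P[(P[:,2]>.148)&(P[:,2]<.162)]; print(len(bar),'top z',np.median(bar[:,2]).round(4))
r=cv2.minAreaRect((bar[:,:2]*1000).astype(np.float32));print('rect mm',r)
disc=P[(P[:,2]>.117)&(P[:,2]<.127)];print(len(disc),np.median(disc[:,2]));print(disc.min(0),disc.max(0))
cv2.imwrite('pics/z10.png',cv2.resize(w['img'][110:290,230:430],(800,600),interpolation=cv2.INTER_CUBIC)[:600])
```

```text
12.4333 [0.56490246 0.18443689 0.27059372] [-1.21013781  1.21048503  1.20977645] 0.45228111009441335 [-0.162  0.381 -0.342  1.563  0.134  1.222  1.044]
1720 top z 0.1565
rect mm ((564.4715576171875, 187.50344848632812), (13.831831932067871, 62.4637451171875), 89.99024963378906)
4548 0.12265276835884795
[0.53185072 0.08190169 0.11700147] [0.61769769 0.22067088 0.12695325]
```

View pics/z10.png

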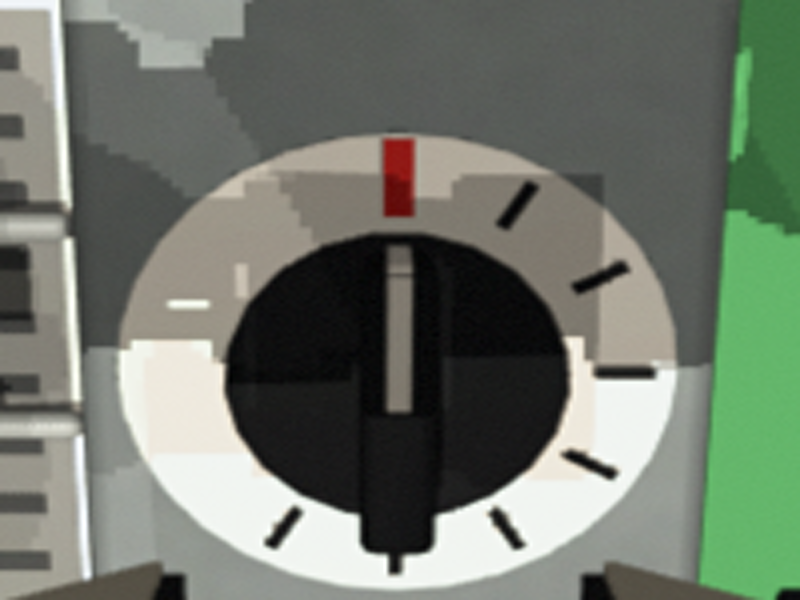

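The dial is at off: the white line points straight at the red mark. The bar is centred at (0.5645, 0.1875), 62 x 14 mm, top 0.1565, as stated. I'll check the height from the scene camera and the settled TCP.

move_arm(steps="0.03 0 0 0 140; 0.05 0 0 0 140; 0.05 0 0 0 140; 0.05 0 0 0 140; 0.05 0 0 0 140")

```text
clock: 12.85
position: [0.5655, 0.1855, 0.2224]
ee_rot: [-1.21, 1.208, 1.209]
force: [-0.3, 0.0, -0.3]
width: 0.45
```

Run:
```python
from lidm import *
o=arm.observe();print(o['clock'],o['position'],o['width'])
for n,b in(('scene8',(350,320,420,370)),('side8',(255,160,300,195))):
    d=load(n);v,u=np.mgrid[b[1]:b[3],b[0]:b[2]];P=pts(d,np.c_[u.ravel(),v.ravel()]);t=P[(P[:,2]>.150)&(P[:,2]<.163)];print(n,len(t),np.median(t,0).round(4),P[(abs(P[:,0]-.565)<.06)&(abs(P[:,1]-.187)<.06)][:,2].max() )
w=grab('wrist','wrist10')
v,u=np.mgrid[80:285,200:460];P=pts(w,np.c_[u.ravel(),v.ravel()]);bar=P[(P[:,2]>.15)&(P[:,2]<.162)];print('wrist y',np.percentile(bar[:,1],[1,99]),np.median(bar[:,2]))
```

```text
12.85 [0.56554367 0.18545777 0.22239199] 0.45003333294754794
scene8 278 [0.5683 0.1895 0.1565] 0.16026109687590406
side8 149 [0.5535 0.184  0.1567] 0.16163872116012523
wrist y [0.18072741 0.19407214] 0.1565333769777002
```

move_arm(steps="0.02 0.001 0.002 0 140; 0.04 0.001 0.002 0 140; 0.06 0.001 0.002 0 140; 0.08 0.001 0.002 0 140; 0.088 0.001 0.002 0 140; 0.094 0.001 0.002 0 140; 0.094 0.001 0.002 0 140; 0.094 0.001 0.002 0 140", squeeze=25)

```text
clock: 13.57
position: [0.5645, 0.1883, 0.1283]
ee_rot: [-1.211, 1.207, 1.21]
force: [0.0, 0.7, 0.2]
width: 0.455
```

move_arm(steps="0 0 0 0 180; 0 0 0 0 220; 0 0 0 0 255; 0 0 0 0 255; 0 0 0 0 255; 0 0 0 0 255; 0 0 0 0 255; 0 0 0 0 255")

```text
clock: 14.23
position: [0.5641, 0.1877, 0.1276]
ee_rot: [-1.211, 1.208, 1.21]
force: [-2.4, -1.7, 5.1]
width: 0.149
```

Bar gripped (13.7 mm). Turning clockwise 120°.

move_arm(steps="0 0 0 0.1 255; 0 0 0 0.2 255; 0 0 0 0.3 255; 0 0 0 0.4 255; 0 0 0 0.5 255; 0 0 0 0.6 255; 0 0 0 0.7 255; 0 0 0 0.8 255; 0 0 0 0.9 255; 0 0 0 1 255")

```text
clock: 15.07
position: [0.5648, 0.1891, 0.1276]
ee_rot: [-0.445, 1.522, 0.446]
force: [2.6, 2.0, 0.6]
width: 0.147
```

Run:
```python
from lidm import *
o=arm.observe();r=R.from_rotvec(o['ee_rot']).as_matrix();print(o['position'],o['force'],o['ft_torque'],np.degrees(np.arctan2(r[1,2],r[0,2])),o['joints'].round(3))
```

```text
[0.56481427 0.18906187 0.12758515] [2.59878781 1.98115925 0.59490963] [ 0.45007204 -0.66961392 -0.01238666] 32.57438031225494 [-0.36   0.486 -0.074  1.76   0.043  0.895  0.116]
```

move_arm(steps="0 0 0 0.1 255; 0 0 0 0.2 255; 0 0 0 0.3 255; 0 0 0 0.4 255; 0 0 0 0.5 255; 0 0 0 0.6 255; 0 0 0 0.7 255; 0 0 0 0.8 255; 0 0 0 0.9 255; 0 0 0 1 255")

```text
clock: 15.9
position: [0.5664, 0.1891, 0.1276]
ee_rot: [0.341, 1.54, -0.336]
force: [9.9, 2.7, -5.1]
width: 0.154
```

move_arm(steps="0 0 0 0.06 255; 0 0 0 0.094 255; 0 0 0 0.094 255; 0 0 0 0.094 255; 0 0 0 0.094 255")

```text
clock: 16.32
position: [0.5666, 0.1891, 0.1277]
ee_rot: [0.41, 1.527, -0.405]
force: [8.8, 2.7, -4.3]
width: 0.153
```

Run:
```python
from lidm import *
w=grab('wrist','wrist11');c=grab('scene','scene11')
o=arm.observe();r=R.from_rotvec(o['ee_rot']).as_matrix();print(o['position'],o['force'],o['ft_torque'],np.degrees(np.arctan2(r[1,2],r[0,2])),o['joints'].round(3))
cv2.imwrite('pics/z11.png',np.hstack([cv2.resize(w['img'],(400,300)),cv2.resize(c['img'][230:400,250:450],(400,300))]))
```

```text
[0.56654535 0.18907924 0.12764629] [ 9.44156399  2.65214052 -5.02553411] [ 0.5422391  -1.84391551 -0.01950681] -29.83478241758531 [-0.557  0.486  0.206  1.777 -0.123  0.886 -0.818]
```

View pics/z11.png

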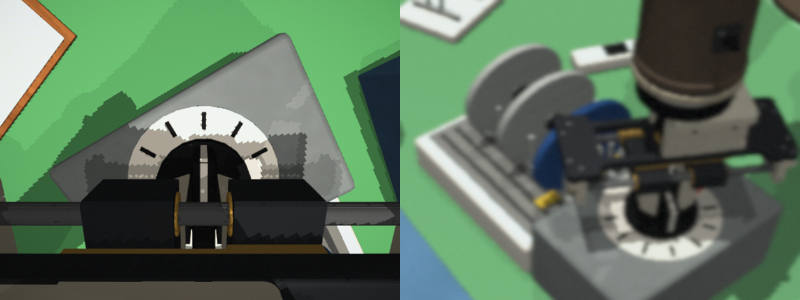

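Tool turned 119.8°, and the white line points at a black mark at (204,120) in the left half. Release and lift.

move_arm(steps="0 0 0 0 235; 0 0 0 0 210; 0 0 0 0 180; 0 0 0 0 150; 0 0 0 0 140; 0 0 0 0 140; 0 0 0 0 140; 0 0 0 0 140")

```text
clock: 17.08
position: [0.5637, 0.1879, 0.1272]
ee_rot: [0.408, 1.532, -0.409]
force: [-1.2, -0.1, -0.6]
width: 0.449
```

move_arm(steps="-0.01 0 0 0 140; -0.025 0 0 0 140; -0.04 0 0 0 140; -0.065 0 0 0 140; -0.09 0 0 0 140; -0.12 0 0 0 140; -0.145 0 0 0 140; -0.15 0 0 0 140; -0.15 0 0 0 140; -0.15 0 0 0 140")

```text
clock: 17.92
position: [0.5636, 0.1879, 0.2773]
ee_rot: [0.409, 1.532, -0.408]
force: [-0.7, 0.6, -0.2]
width: 0.45
```

Run:
```python
from lidm import *
w=grab('wrist','wrist12');c=grab('scene','scene12');s=grab('side','side12')
o=arm.observe();print(o['clock'],o['position'],o['force'])
cv2.imwrite('pics/z12.png',np.hstack([cv2.resize(c['img'],(400,300)),cv2.resize(s['img'],(400,300))]))
v,u=np.mgrid[60:285,150:500];P=pts(w,np.c_[u.ravel(),v.ravel()]);bar=P[(P[:,2]>.15)&(P[:,2]<.162)&(abs(P[:,0]-.565)<.05)&(abs(P[:,1]-.1875)<.05)]
print(cv2.minAreaRect((bar[:,:2]*1000).astype(np.float32)))
h=cv2.cvtColor(w['img'],cv2.COLOR_BGR2HSV)
W=pts(w,np.c_[u.ravel(),v.ravel()]);k=(W[:,2]>.15)&(W[:,2]<.162)&(h[v.ravel(),u.ravel(),2]>90)&(abs(W[:,0]-.565)<.05)&(abs(W[:,1]-.1875)<.05)
L=W[k][:,:2];d=L.mean(0)-np.array([.5645,.1875]);print('line',len(L),L.mean(0),'clockwise deg from -x',(180-np.degrees(np.arctan2(d[1],d[0])))%360)
```

```text
18.0667 [0.56309592 0.18771276 0.27587102] [0.55075247 1.2652048  1.209187  ]
((566.892822265625, 188.2257080078125), (62.16484069824219, 13.585088729858398), 59.91885757446289)
line 289 [0.5739865  0.20065014] clockwise deg from -x 125.80664832164243
```

View pics/wrist12.png

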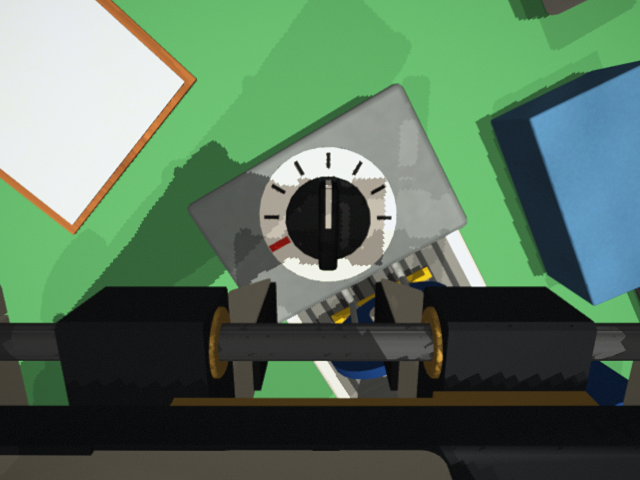

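View pics/z12.png

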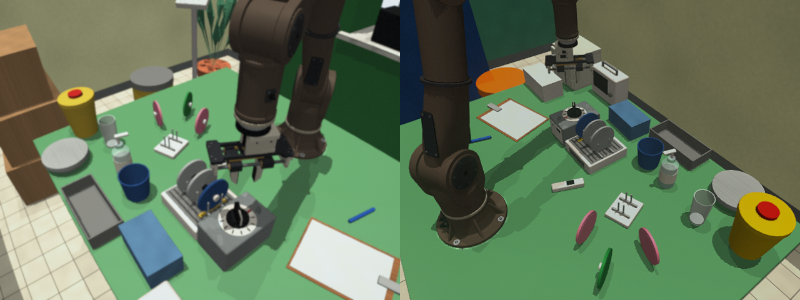

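Wrist view: counting clockwise from the red mark (280,244), the marks are (272,217), (278,188), (299,167) and (328,159). The line points at that fourth one, and the bar fit gives 120°. One last check on the lids and bystanders, then I hand in.

Run:
```python
from lidm import *
a=load('side0');b=load('side12');s=b
v,u=np.mgrid[170:275,265:365];P=pts(s,np.c_[u.ravel(),v.ravel()]);h=cv2.cvtColor(s['img'],cv2.COLOR_BGR2HSV)[v.ravel(),u.ravel()]
k=(h[:,0]>104)&(h[:,0]<128)&(h[:,1]>110)&(abs(P[:,1]-.078)<.02)&(P[:,2]<.19);Q=P[k];print('blue',len(Q),Q.min(0).round(4),Q.max(0).round(4),np.median(Q,0).round(4))
m=(np.abs(a['img'].astype(int)-b['img']).max(2)>40)
for n,(x0,y0,x1,y1) in dict(jar=(380,220,423,270),bottle=(412,235,447,300),steel=(300,195,345,235)).items():print(n,m[y0:y1,x0:x1].mean().round(3))
print(arm.observe()['clock'],arm.sign_off())
```

```text
blue 568 [0.5034 0.071  0.0716] [0.6237 0.0878 0.1784] [0.5456 0.0773 0.1431]
jar 0.0
bottle 0.0
steel 0.02
the job is handed in; nothing more can be done
18.0667 None
```

I moved the blue lid from the caddy to the rack's free gap and turned the dial from off to the fourth click. I handed the job in at 18.1 s, with the gripper clear of everything.

- **Blue lid:** I lowered it until contact, at the expected seated height, and only then opened the fingers. The push reached about 16 N while I was feeling for the seat. In the last images it stands in the gap, centred at about (0.564, 0.077) with its top at 0.176–0.178 m.
- **Dial:** I turned it 120° clockwise and let go. In the last wrist image the white line points at the fourth black mark from red, and the bar measures 120° from off. A rougher check using only the pixels of the white line gave 126°. I put that down to centre and depth error, and it is still within the 12° allowance.
- **Bystanders:** The jar and the pump bottle show no change in the side camera between start and end. The steel lids still stand in their gaps; 2% of the pixels around them changed, which I took to be shadow or the blue lid now behind them.

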